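Load a core cartridge into the test cell and clamp it home

ROBOT

A 6-joint arm with a two-finger parallel gripper is mounted at the origin on the work surface. World frame = base frame: x ahead of the robot, y to its left, z up, the work surface at z = 0. Lengths are in mm, angles in rad, forces in N, time in s.
With the tool pointing down it reaches from about 275 to 750 mm from the base axis. Payload 10.2 kg.
Tool frame: the origin (TCP) lies at the very end of the fingers, on their centre line; the grasp point (between the pads) lies 19 mm behind it; x points along the fingers, z is the direction in which the jaws open and shut, and the axes are right-handed (so a half turn about x gives the same grasp; the last joint's range is limited). The gripper opens to 85 mm and grips with 20 to 120 N. Pads are 22 mm wide; open, the fingers measure 114 mm over their backs; the gripper's body (76 mm by 85 mm) begins 54 mm behind the grasp point. The pads swing forward as they close: fully open they stand 13 mm farther back than shut.
Start: joints at [-1.478, 0.313, 1.498, -0, 1.331, -0.223], TCP at [163.04, -499.048, 231.294] pointing down, gripper open.
Joint ranges: [-2.94, 2.94], [-0.97, 2.17], [0.19, 2.56], [-1.23, 4.37], [0.02, 3.11], [-2.88, 2.88]. Speed limits (rad/s): [2.39, 2.39, 3.01, 3.14, 3.14, 3.14].

INTERFACE

Orientations are given as a unit quaternion [w, x, y, z].
In Python, from rig import sense, vision, job gives the robot as it stands. The module is installed in compiled form; this text tells all that it offers.
- The arm moves only by the shell command python3 -m pendant 'ROWS' [FORCE]. ROWS is JSON, a list of rows, each a list of 7 numbers: the turn, a rotation vector about the tool's x, y, z in rad, then the shift along the tool's x, y, z in cm, then the opening, from 0 (shut) to 1 (fully open). A call has exactly 5 rows; each row is the pose to reach, as a shift and turn from the pose commanded when the call began, along the tool's axes at that moment; what a row does not reach only later rows make up. A row lasts 1/8 s, in which the tool goes at most 62.5 mm and 10.7 degrees, less where a joint would pass 70% of its speed; a pose out of reach is approached as far as the arm can. A call with a gripper value outside its range is refused whole. The fingers move at their own pace and stop on an object; FORCE is the grip in N (left out, the last holds). Time passes only in rows, so rows that repeat a pose let the fingers close, or fill a call up. It gives the time, the measured TCP pose, the force and the opening at its end, in the units of the state.
- sense(): the state, without advancing time (a new reading comes with each control period).
- vision.capture(name): name is "scene" or "top" or "wrist"; returns the picture (400x640x3 uint8, red, green, blue); there is no depth.
- vision.calibration(name): a dict with "K" (3x3 intrinsics, pixels), "extrinsics" (4x4, takes a point from camera to world coordinates). Camera axes: x right, y up, looking along -z (the intrinsics and any distortion apply to the point x, -y, -z); pixel columns grow to the right and rows downward; lengths in mm; the calibration is good to about 2 mm. A picture is of the moment at which its call begins: read the wrist's pose just before it. calibration takes no time and is no camera call; for the wrist camera it gives the pose at the moment of the call.
- job.finish_job(): hands the job in, once; it reports no verdict.
The state is a dict: "time_s": time; "joints": joint angles; "dq": joint speeds; "tau": joint torques, N m; "eef_pos": TCP position; "ee_rot": TCP orientation; "force": force on the tool from outside, world axes, zero at the start; "wrist_torque": the same for the moment, N m; "grip_width": opening from 0.0 (shut) to 1.0 (fully open).
Only numpy, scipy, OpenCV 4.12 (cv2) and the standard library are available. Lean on these libraries where they do the work, as an engineer would, in place of code of your own. Each camera call takes 0.05 s, during which the arm holds its last target.

TASK

Stand the core cartridge in the bore of the test cell, set it down gently so that it rests on the sealing ring, and let go of it. Then swing the hinged clamp over and press its bar down so that the clamp, not your hand, drives the cartridge fully home: finish with a firm push of about 15 N on the bar, held for a second, and never more than 20 N. Leave the clamp down on the cartridge and the other things on the bench where they are.

Things in the scene. Friction and masses are not known exactly. Their poses are not given: they have to be found in the camera images.
- cartridge: The core cartridge, upright on the bench: bright metal sleeve 40 mm across, 70 mm tall (foot bevelled 2.5 mm in over the lowest 4 mm, a thin dark band round it), on top a dark knob 24 mm across, 30 mm tall, flat; 100 mm in all, 0.24 to 0.44 kg. Origin: centre of the underside, z along its axis; any turn about z will do. The bare stone cores have no knob and are not wanted.
- cell: The test cell, fixed to the bench: aluminium block 110 x 110 mm, 60 mm high, with an upright bore in its middle; on its +x side a step 50 mm long, 40 mm high with two hinge cheeks (30 x 10 mm) at x = +80 mm, y = +-40 mm, up to z = 138 mm. A brass port sticks out 22 mm on the -y side. Origin: centre of the block's underside, under the bore; x points from bore to hinge, z up.
- bore_mouth (a point): Centre of the bore's mouth, in the block's top face (60 mm above the underside), axes as cell. The bore is 41 mm across with a 1 mm bevel at the mouth.
- ring_top (a point): Centre of the top of the stiff rubber sealing ring in the bore as it starts, 34 mm below the mouth. The ring carries the cartridge's weight, slides down only under about 14 N and does not spring back. Below it is a hard stop, 11 to 18 mm further down (differs from cell to cell, not measured): the cartridge is home when its foot lies on the stop, felt as a sharp rise in force.
- clamp: The hinged clamp: two flat steel arms (8 mm thick, 52 mm either side of the middle), a crossbeam with a pad 80 mm from the hinge, a black bar 150 mm from it. Origin: middle of the hinge axis, 122 mm up, at the cell's x = +80 mm; y along the hinge, -x along the arms to the bar. Starts open, arms 1.7 to 1.95 rad up from level (leaning back from the bore); closes by swinging the bar over the bore and down.
- clamp_bar (a point): Middle of the clamp's round black bar, on its axis (16 mm thick, 96 mm free between the arms); axes as clamp. The hinge is stiff (0.45 N m) and the clamp (0.28 kg) stays where it is left. Driving the ring down takes about 8 N on the bar; a push on the bar reaches the cartridge 1.9 times as strong, and more than 45 N there breaks the core.
- clamp_pad (a point): Lowest point of the clamp's ball-shaped steel pad (14 mm radius) under the crossbeam, 80 mm from the hinge and 12 mm below its axis when the arms are level. It meets the knob of a cartridge that rests on the ring with the arms about 0.2 rad above level; with the cartridge home the arms are 0.03 rad below to 0.06 rad above level.
- core_tall: Bystander, leave alone: grey bare stone core standing on end, 38 mm across, 85 mm tall; origin under its middle.
- core_lying: Bystander, leave alone: reddish bare stone core lying, 38 mm across, 75 mm long; origin under its middle.
- core_disc: Bystander, leave alone: grey stone disc, 50 mm across, 30 mm high; origin under its middle.
- spanner: Bystander, leave alone: steel spanner lying flat, 160 mm long; origin at its middle.
- sample_tin: Bystander, leave alone: open steel tin, 68 mm across, 45 mm high; origin under its middle.
- spare_ring: Bystander, leave alone: black rubber ring lying flat, 44 mm across, 6 mm high; origin under its middle.
- grease_jar: Bystander, leave alone: grey jar with a metal cap, 56 mm across, 60 mm high; origin under its middle.
- caliper: Bystander, leave alone: steel caliper lying flat, 190 mm long; origin under its middle.
Mind the look-alikes: they are no part of the job. Leave any green or purple look-alike of the cell alone. Leave any blue look-alike of the cartridge alone.

How it is judged:
By the outcome, as a careful person would: the job done as asked, in the order asked, and still so for the second after the job is handed in, with the robot touching nothing.
It also fails if it takes over 72 s, if anything falls off the work surface, if the arm or the gripper's body presses on something with over 40 N, if the wrist force passes 120 N, or if a joint passes its speed limit or range.

## Working session

There is one attempt and no reset: what is moved stays moved. The work goes in short steps, Python scripts to look and compute and a shell command to move; the robot and the scene stay as the last step left them, time stands still between calls to the robot, and variables do not carry over. Pictures are saved under pics/ and viewed, and the job is handed in when it is done.

```bash
ls; mkdir -p pics
python3 - <<'E'
from rig import sense, vision, job
import cv2, numpy as np
s=sense(); print({k:np.round(v,3).tolist() for k,v in s.items()})
for n in ["scene","top","wrist"]:
    c=vision.calibration(n); print(n,np.round(c["K"],2).tolist(),np.round(c["extrinsics"],4).tolist(),[k for k in c])
    im=vision.capture(n); cv2.imwrite(f"pics/{n}0.png",im[:,:,::-1])
E
```

```text
pics
{'time_s': 0.0, 'joints': [-1.478, 0.313, 1.498, -0.0, 1.331, -0.223], 'dq': [-0.001, 0.001, 0.0, 0.001, -0.0, 0.0], 'tau': [0.0, -41.227, -25.974, -0.0, 0.004, -0.0], 'eef_pos': [163.021, -498.761, 230.71], 'ee_rot': [0.572, 0.416, 0.573, -0.415], 'force': [0.097, -0.003, 0.459], 'wrist_torque': [-0.016, 0.002, -0.024], 'grip_width': 1.0}
scene [[455.7, 0.0, 316.71], [0.0, 455.7, 201.57], [0.0, 0.0, 1.0]] [[-0.5006, -0.7222, 0.4774, 1057.9511], [0.8657, -0.4139, 0.2816, 360.7135], [-0.0058, 0.5542, 0.8323, 1156.6562], [0.0, 0.0, 0.0, 1.0]] ['K', 'extrinsics']
top [[420.74, 0.0, 321.38], [0.0, 420.74, 193.66], [0.0, 0.0, 1.0]] [[-0.0135, 0.9961, -0.0874, 344.0524], [-0.9999, -0.0139, -0.0041, -14.7323], [-0.0053, 0.0873, 0.9962, 1325.3971], [0.0, 0.0, 0.0, 1.0]] ['K', 'extrinsics']
wrist [[304.99, 0.0, 320.03], [0.0, 304.99, 209.37], [0.0, 0.0, 1.0]] [[0.3106, 0.9036, 0.295, 238.3119], [-0.9505, 0.2959, 0.0944, -473.7629], [-0.002, -0.3098, 0.9508, 373.04], [0.0, 0.0, 0.0, 1.0]] ['K', 'extrinsics']
```

View pics/scene0.png

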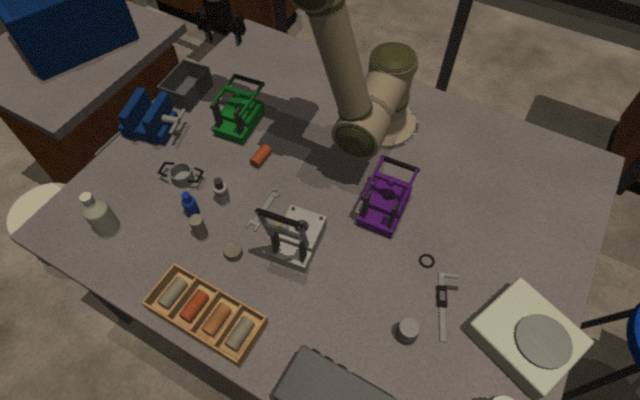

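View pics/top0.png

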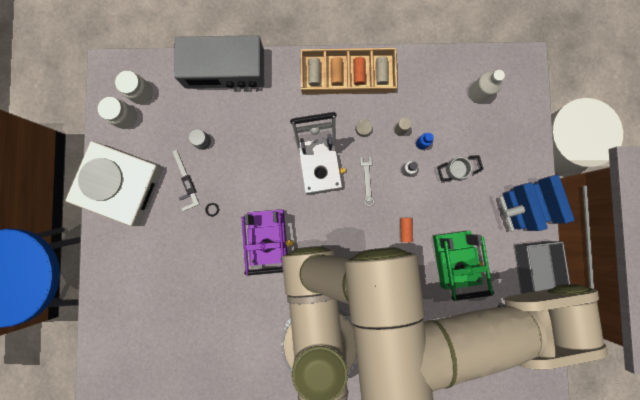

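View pics/wrist0.png

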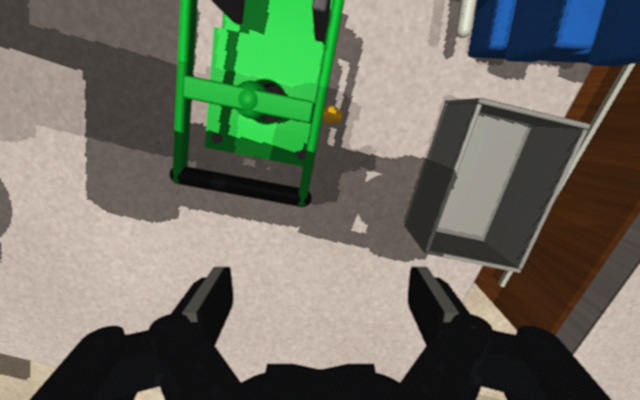

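Run:
```python
import cv2, numpy as np
a=cv2.imread("pics/scene0.png")[150:280,150:340]; b=cv2.imread("pics/top0.png")[95:215,280:440]
cv2.imwrite("pics/c1.png",cv2.resize(a,None,fx=4,fy=4,interpolation=cv2.INTER_CUBIC))
cv2.imwrite("pics/c2.png",cv2.resize(b,None,fx=5,fy=5,interpolation=cv2.INTER_CUBIC)[:600])
```

```text
(no output)
```

View pics/c1.png

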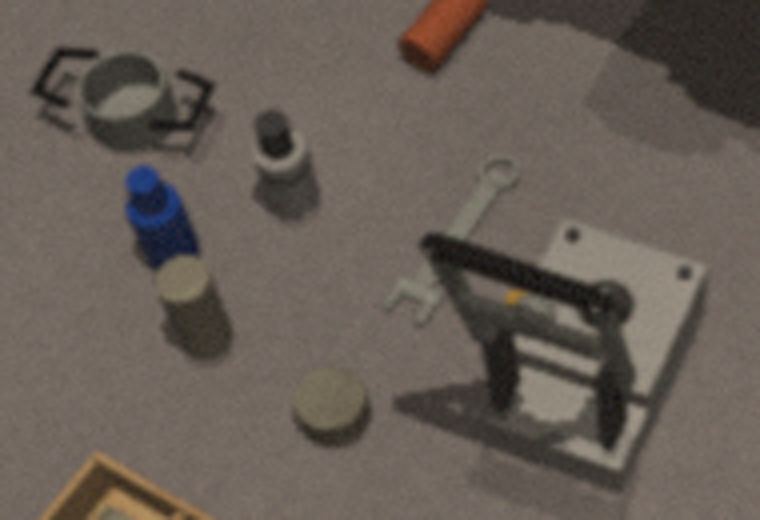

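View pics/c2.png

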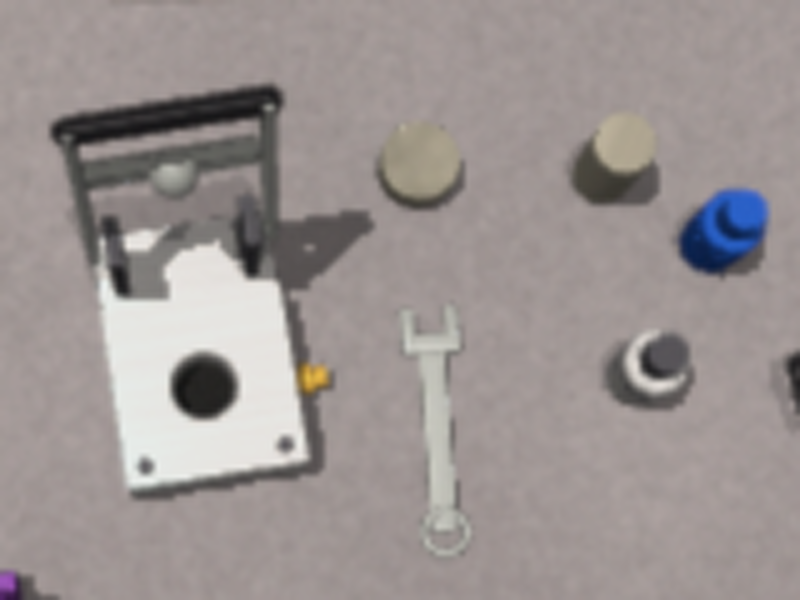

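Candidates in the top picture:
- Bright sleeve with a dark knob at (413,166). This matches the cartridge.
- Blue look-alike at (426,141). Rejected.
- Knobless stone core at (405,126). Rejected.
- Cells: bare aluminium at (321,172) is the one wanted. Purple (265,240) and green (463,262) are rejected.

The crops confirm these choices. Next I measure.

```bash
cat > h.py <<'E'
import numpy as np, cv2
from rig import sense, vision, job
from scipy.spatial.transform import Rotation as R
def ray(cal,px):
    K=np.array(cal["K"]);T=np.array(cal["extrinsics"])
    v=np.linalg.inv(K)@np.array([px[0],px[1],1.]); d=T[:3,:3]@np.array([v[0],-v[1],-v[2]])
    return T[:3,3],d/np.linalg.norm(d)
def plane(cal,px,z):
    o,d=ray(cal,px); return o+d*(z-o[2])/d[2]
def tri(*cp):
    A=np.zeros((3,3));b=np.zeros(3)
    rs=[ray(c,p) for c,p in cp]
    for o,d in rs:
        P=np.eye(3)-np.outer(d,d);A+=P;b+=P@o
    x=np.linalg.solve(A,b); return x,[np.linalg.norm((np.eye(3)-np.outer(d,d))@(x-o)) for o,d in rs]
def proj(cal,X):
    T=np.array(cal["extrinsics"]);c=T[:3,:3].T@(np.array(X)-T[:3,3]);K=np.array(cal["K"])
    p=K@np.array([c[0],-c[1],-c[2]]); return p[:2]/p[2]
def tool():
    s=sense();q=s["ee_rot"];return np.array(s["eef_pos"]),R.from_quat([q[1],q[2],q[3],q[0]]).as_matrix(),s
E
python3 - <<'E'
from h import *
t=vision.calibration("top");s=vision.calibration("scene")
np.set_printoptions(precision=1,suppress=True)
print("knob tri",tri((t,(413,165.8)),(s,(217.75,180.75))))
print("knob top z100",plane(t,(413,165.8),100),plane(s,(217.75,180.75),100))
f=lambda c:(280+c[0]/5,95+c[1]/5)
g=lambda c:(150+c[0]/4,150+c[1]/4)
print("bore60",plane(t,f((204,385)),60))
A,B=f((130,490)),f((308,459));a,b=g((568,222)),g((706,268))
print("corners", plane(t,A,60),plane(t,B,60),"scene",plane(s,a,60),plane(s,b,60))
print("tri", tri((t,A),(s,b)), tri((t,B),(s,a)))
C1,C2=f((62,131)),f((274,96)); c1,c2=g((612,302)),g((430,243))
print("bar",tri((t,C1),(s,c1)),tri((t,C2),(s,c2)))
p,M,_=tool();print(p,M)
print("core_tall",plane(t,f((625,143)),85),"blue top",plane(t,f((742,215)),100),"disc",plane(t,f((420,160)),30))
print("spanner",plane(t,f((433,305)),0),plane(t,f((445,530)),0))
E
```

```text
knob tri (array([ 530.3, -280.5,   98.5]), [np.float64(0.2911223246620714), np.float64(0.29112232466202315)])
knob top z100 [ 529.9 -279.9  100. ] [ 531.2 -279.9  100. ]
bore60 [521.   -8.7  60. ]
corners [457.7  36.9  60. ] [475.  -70.9  60. ] scene [476.  -65.1  60. ] [460.6  40.   60. ]
tri (array([457.9,  37.7,  54.4]), [np.float64(0.7036833049577648), np.float64(0.703683304957747)]) (array([474.4, -69.1,  55.1]), [np.float64(2.293669157510315), np.float64(2.2936691575103634)])
bar (array([622.3,  63.8, 269.9]), [np.float64(2.9106222362206453), np.float64(2.910622236220506)]) (array([639.8, -46.4, 269.6]), [np.float64(1.2553119758543254), np.float64(1.255311975854355)])
[ 163.  -498.8  230.9] [[-0.   1.   0.3]
 [ 0.   0.3 -1. ]
 [-1.   0.  -0. ]]
core_tall [ 660.3 -263.3   85. ] blue top [ 612.2 -328.   100. ] disc [ 665.4 -145.7   30. ]
spanner [ 578.7 -155.     0. ] [ 435.  -159.2    0. ]
```

```bash
cat >> h.py <<'E'
def delta(target):
    p,M,s=tool(); d=M.T@(np.array(target)-p); print("t",round(s["time_s"],2),"tcp",np.round(p,1),"tool x",np.round(M[:,0],3),"jaw",np.round(M[:,2],3),"F",np.round(s["force"],1),"-> cm",np.round(d/10,2)); return d
E
python3 - <<'E'
from h import *
delta([530,-280,320])
t=vision.calibration("top")
print(plane(t,(463,262),60),plane(t,(460,168),45),plane(t,(475,297),270),plane(t,(463,296),122))
print(tool()[1])
E
```

```text
t 0.15 tcp [ 163.  -498.8  230.9] tool x [-0.     0.001 -1.   ] jaw [ 0.311 -0.951 -0.001] F [-0.5  0.4 -1. ] -> cm [-8.89 41.68 -9.41]
[ 245.34494705 -427.59888348   60.        ] [ 529.40034111 -435.51842961   45.        ] [ 176.15268562 -384.90420469  270.        ] [ 155.78915775 -403.32860268  122.        ]
[[-1.05920321e-04  9.50542426e-01  3.10594728e-01]
 [ 9.17593497e-04  3.10594691e-01 -9.50542001e-01]
 [-9.99999573e-01  1.84317989e-04 -9.05109838e-04]]
```

```bash
python3 -m pendant '[[0,0,0,-6,0,0,1],[0.03,0,0,-9,4,-1,1],[0.08,0,0,-9,10,-2.3,1],[0.12,0,0,-9,16,-3.7,1],[0.16,0,0,-9,22,-5,1]]'; python3 -c "
from h import *
delta([530,-280,230])"
```

```text
time_s: 0.78
eef_pos: [358.0, -381.9, 321.2]
ee_rot: [0.537, 0.46, 0.537, -0.46]
force: [-0.6, -0.9, 0.7]
grip_width: 0.996
t 0.78 tcp [ 358.  -381.9  321.2] tool x [-0.  0. -1.] jaw [ 0.154 -0.988 -0.   ] F [-0.6 -0.9  0.7] -> cm [ 9.12 18.56 -7.43]
```

```bash
python3 -m pendant '[[0,0,0,0,5,-2,1],[0,0,0,1,10,-4,1],[0,0,0,4,15,-6,1],[0,0,0,9.1,18.6,-7.4,1],[0,0,0,9.1,18.6,-7.4,1]]'
python3 - <<'E'
from h import *
delta([530,-280,230])
c=vision.calibration("wrist"); np.save("c1.npy",{k:np.array(v) for k,v in c.items()},allow_pickle=True)
im=vision.capture("wrist"); cv2.imwrite("pics/w1.png",im[:,:,::-1])
print(proj(c,[530,-280,100]),proj(c,[530,-280,70]))
E
```

```text
time_s: 1.4
eef_pos: [529.2, -278.8, 226.0]
ee_rot: [0.535, 0.459, 0.541, -0.459]
force: [-0.7, -0.7, -0.9]
grip_width: 0.997
t 1.4 tcp [ 529.2 -278.8  226. ] tool x [-0.006  0.005 -1.   ] jaw [ 0.158 -0.987 -0.006] F [-0.7 -0.7 -0.9] -> cm [-0.4   0.06  0.13]
[323.21174039 199.56392148] [323.12271991 191.10215375]
```

View pics/w1.png

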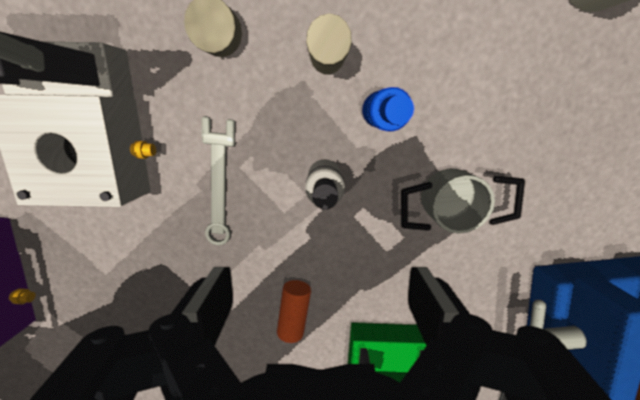

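Run:
```python
from h import *
delta([530,-280,230])
im=cv2.imread("pics/w1.png")
cv2.imwrite("pics/w1c.png",cv2.resize(im[150:230,280:380],None,fx=7,fy=7,interpolation=cv2.INTER_CUBIC))
```

```text
t 1.45 tcp [ 529.  -280.3  228.6] tool x [-0.003  0.002 -1.   ] jaw [ 0.157 -0.988 -0.003] F [-0.5 -0.6  0.6] -> cm [-0.14  0.11 -0.01]
```

View pics/w1c.png

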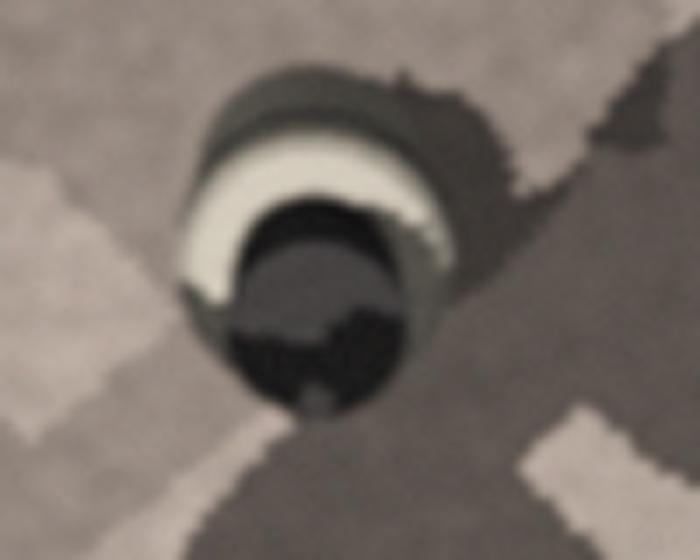

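Run:
```python
from h import *
c=vision.calibration("wrist")
im=vision.capture("wrist")[:,:,::-1]; cv2.imwrite("pics/w2.png",im)
delta([530,-280,230])
print(proj(c,[530,-280,100]))
cv2.imwrite("pics/w2c.png",cv2.resize(im[150:230,280:380],None,fx=7,fy=7,interpolation=cv2.INTER_CUBIC))
cv2.imwrite("pics/w2d.png",cv2.resize(im[80:230,0:160],None,fx=4,fy=4,interpolation=cv2.INTER_CUBIC))
np.savez("w2.npz",K=c["K"],extrinsics=c["extrinsics"])
```

```text
t 1.5 tcp [ 528.9 -281.4  230.5] tool x [-0. -0. -1.] jaw [ 0.156 -0.988  0.   ] F [-0.6 -0.1  0.5] -> cm [ 0.05  0.13 -0.12]
[321.07661312 198.63073826]
```

View pics/w2c.png

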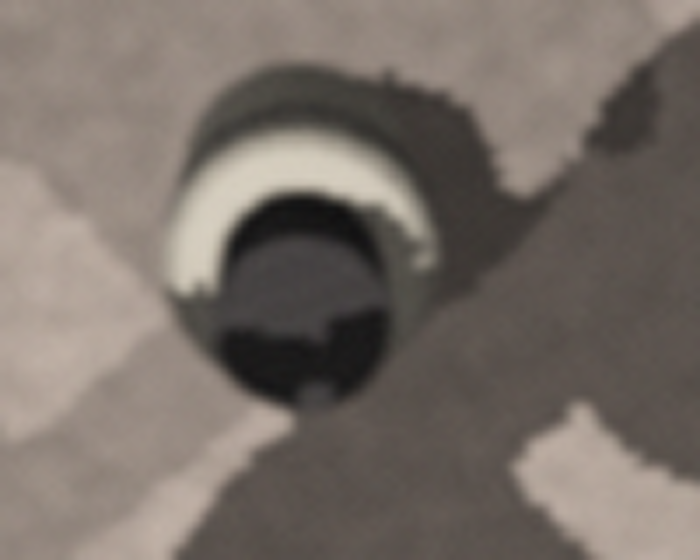

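View pics/w2d.png

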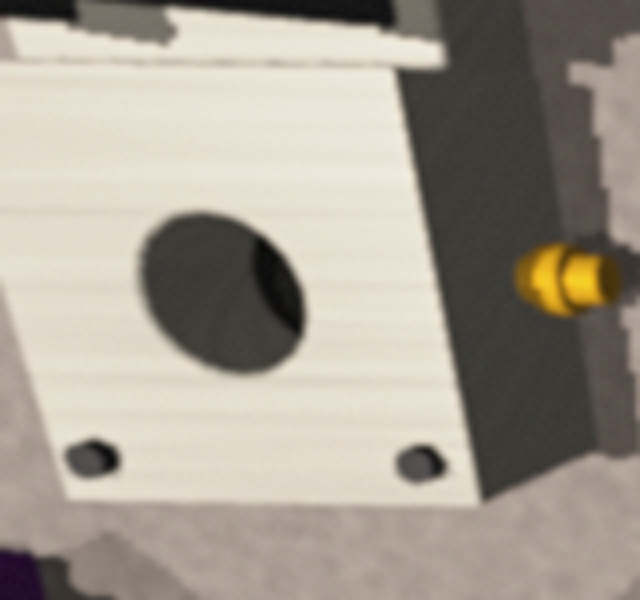

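Run:
```python
from h import *
np.set_printoptions(precision=1,suppress=True)
c=np.load("w2.npz"); t=vision.calibration("top");s=vision.calibration("scene")
k=(323.3,195.9); print("knob",plane(c,k,100),tri((c,k),(t,(413,165.8)),(s,(217.75,180.75))))
b=(55.6,153.1); print("bore",plane(c,b,60), tri((c,b),(t,(320.8,172))))
g=lambda x:(x[0]/4,80+x[1]/4)
A,B=plane(c,g((68,498)),60),plane(c,g((482,506)),60); print(A,B,(A-B)/np.linalg.norm(A-B),np.linalg.norm(A-B))
```

```text
knob [ 532.9 -281.6  100. ] (array([ 530.8, -281.3,   97. ]), [np.float64(1.3543148277824726), np.float64(0.7680925870752451), np.float64(0.9968571153215154)])
bore [523.5  -8.5  60. ] (array([522.2,  -8.2,  58.9]), [np.float64(1.1563294938586814), np.float64(1.1563294938588196)])
[460.7  38.6  60. ] [475.9 -71.   60. ] [-0.1  1.   0. ] 110.61251891106875
```

```bash
python3 -c "
from h import *
delta([531.5,-281,38])"
```

```text
t 1.5 tcp [ 528.9 -281.4  230.5] tool x [-0. -0. -1.] jaw [ 0.156 -0.988  0.   ] F [-0.6 -0.1  0.5] -> cm [19.25  0.27  0.  ]
```

```bash
python3 -m pendant '[[0,0,0,4,0.27,0,1],[0,0,0,8,0.27,0,1],[0,0,0,12,0.27,0,1],[0,0,0,15,0.27,0,1],[0,0,0,17,0.27,0,1]]'; python3 -c "
from h import *
im=vision.capture('wrist')[:,:,::-1]; cv2.imwrite('pics/w3.png',im)
delta([531.5,-281,38])"
```

```text
time_s: 2.12
eef_pos: [531.3, -282.4, 60.9]
ee_rot: [0.538, 0.46, 0.536, -0.46]
force: [1.5, 0.4, -0.1]
grip_width: 0.999
t 2.17 tcp [ 530.4 -281.7   58.7] tool x [-0.001  0.001 -1.   ] jaw [ 0.153 -0.988 -0.001] F [-0.5  0.8 -3.1] -> cm [ 2.07  0.12 -0.05]
```

View pics/w3.png

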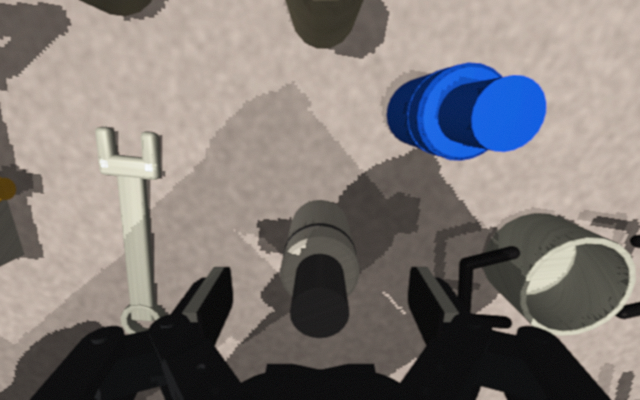

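```bash
python3 -m pendant '[[0,0,0,1.1,0,0,1],[0,0,0,2.2,0,0,1],[0,0,0,2.2,0,0,1],[0,0,0,2.2,0,0,0.45],[0,0,0,2.2,0,0,0.45]]' 40;python3 -m pendant '[[0,0,0,0,0,0,0.3],[0,0,0,0,0,0,0.3],[0,0,0,0,0,0,0.3],[0,0,0,0,0,0,0.3],[0,0,0,0,0,0,0.3]]' 40; python3 -c "
from h import *
im=vision.capture('wrist')[:,:,::-1]; cv2.imwrite('pics/w4.png',im)
delta([531.5,-281,38])"
```

```text
time_s: 2.8
eef_pos: [531.8, -281.0, 38.8]
ee_rot: [0.538, 0.46, 0.537, -0.46]
force: [0.1, 0.2, 0.6]
grip_width: 0.605
time_s: 3.42
eef_pos: [531.8, -281.0, 38.8]
ee_rot: [0.538, 0.46, 0.537, -0.46]
force: [-0.5, -0.9, 5.6]
grip_width: 0.453
t 3.48 tcp [ 531.9 -281.    38.8] tool x [ 0.001 -0.001 -1.   ] jaw [ 0.155 -0.988  0.001] F [ 0.4 -0.1  5.8] -> cm [ 0.08 -0.03 -0.01]
```

View pics/w4.png

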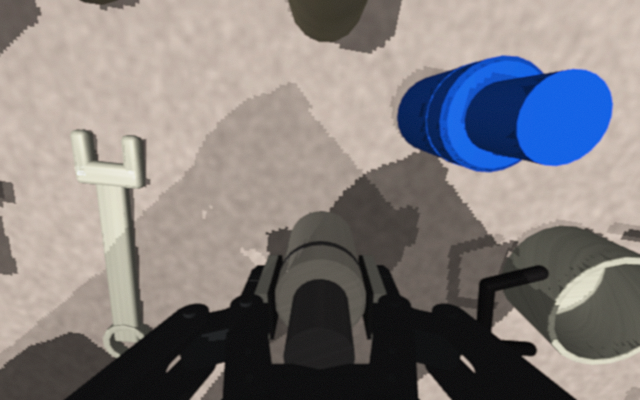

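```bash
python3 -c "
from h import *
print(np.round(sense()['joints'],3))
delta([522.5,-8.6,140])"
```

```text
[-0.681  0.682  1.46   0.     0.998  0.734]
t 3.48 tcp [ 531.9 -281.    38.8] tool x [ 0.001 -0.001 -1.   ] jaw [ 0.155 -0.988  0.001] F [ 0.4 -0.1  5.8] -> cm [-10.13   3.31 -27.05]
```

```bash
python3 -m pendant '[[0,0,0,-3,0,0,0.3],[0,0,0,-7,0,0,0.3],[-0.1,0,0,-10,0.3,-2,0.3],[-0.25,0,0,-10.2,0.8,-6,0.3],[-0.4,0,0,-10.2,1.4,-11,0.3]]'; python3 -c "
from h import *
im=vision.capture('wrist')[:,:,::-1]; cv2.imwrite('pics/w5.png',im)
s=sense();print(s['grip_width'])
delta([522.5,-8.6,140])"
```

```text
time_s: 4.1
eef_pos: [527.8, -169.0, 139.7]
ee_rot: [0.618, 0.343, 0.619, -0.342]
force: [1.3, 0.3, -4.3]
grip_width: 0.457
0.45104640574535937
t 4.15 tcp [ 527.1 -162.8  139.3] tool x [-0.003  0.004 -1.   ] jaw [ 0.539 -0.842 -0.005] F [ 2.8  6.7 -3.3] -> cm [  0.     7.93 -13.23]
```

```bash
python3 -m pendant '[[-0.15,0,0,0,2,-3,0.3],[-0.32,0,0,0,4,-6.5,0.3],[-0.49,0,0,0,6,-10,0.3],[-0.66,0,0,0,7.3,-12.2,0.3],[-0.83,0,0,0,7.9,-13.2,0.3]]';python3 -c "
from h import *
delta([522.5,-8.6,140])"
```

```text
time_s: 4.78
eef_pos: [525.1, -14.6, 139.5]
ee_rot: [0.704, 0.063, 0.705, -0.063]
force: [-0.5, -1.0, -3.6]
grip_width: 0.452
t 4.78 tcp [525.1 -14.6 139.5] tool x [-0.002  0.001 -1.   ] jaw [ 0.984 -0.177 -0.002] F [-0.5 -1.  -3.6] -> cm [-0.05  0.54 -0.36]
```

```bash
python3 -m pendant '[[-0.17,0,0,0,0,0,0.3],[-0.33,0,0,0,0,0,0.3],[-0.33,0,0,0,0,0,0.3],[-0.33,0,0,0,0,0,0.3],[-0.33,0,0,0,0,0,0.3]]';python3 - <<'E'
from h import *
np.set_printoptions(precision=1,suppress=True)
delta([522.5,-8.6,140])
c=vision.calibration("wrist")
im=vision.capture('wrist')[:,:,::-1]; cv2.imwrite('pics/w6.png',im)
np.savez("w6.npz",K=c["K"],extrinsics=c["extrinsics"])
for n in ("top","scene"):
    cv2.imwrite(f'pics/{n}6.png',vision.capture(n)[:,:,::-1])
E
```

```text
time_s: 5.4
eef_pos: [525.7, -16.2, 140.1]
ee_rot: [0.705, -0.051, 0.705, 0.051]
force: [0.9, -0.5, -4.5]
grip_width: 0.451
t 5.4 tcp [525.7 -16.2 140.1] tool x [-0.  0. -1.] jaw [ 1.   0.1 -0. ] F [ 0.9 -0.5 -4.5] -> cm [ 0.   0.8 -0.2]
```

View pics/w6.png

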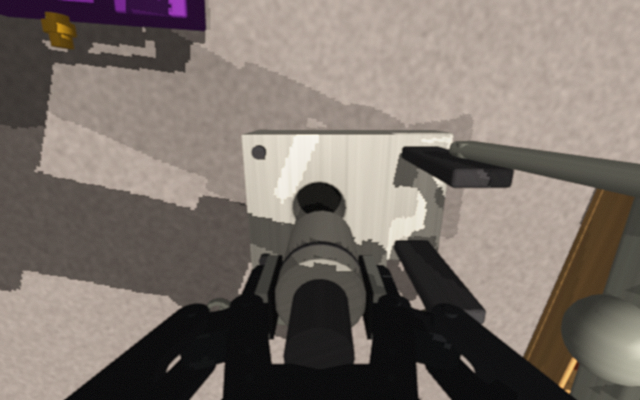

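View pics/scene6.png

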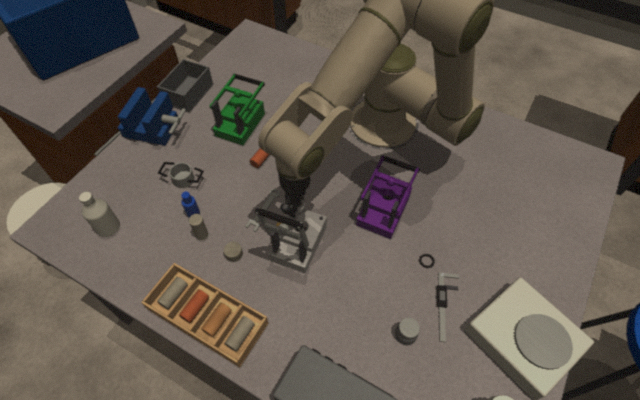

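Run:
```python
from h import *
im=cv2.imread("pics/w6.png")
cv2.imwrite("pics/w6c.png",cv2.resize(im[165:285,240:400],None,fx=5,fy=5,interpolation=cv2.INTER_CUBIC))
c=np.load("w6.npz")
print(proj(c,[523.5,-8.5,60]),proj(c,[522.5,-8.6,60]),proj(c,[525.7,-16.2,105]),proj(c,[525.7,-16.2,140]))
```

```text
[319.03254502 209.25137651] [317.72259678 209.19694427] [320.50127136 243.05918471] [320.57712603 270.66626544]
```

View pics/w6c.png

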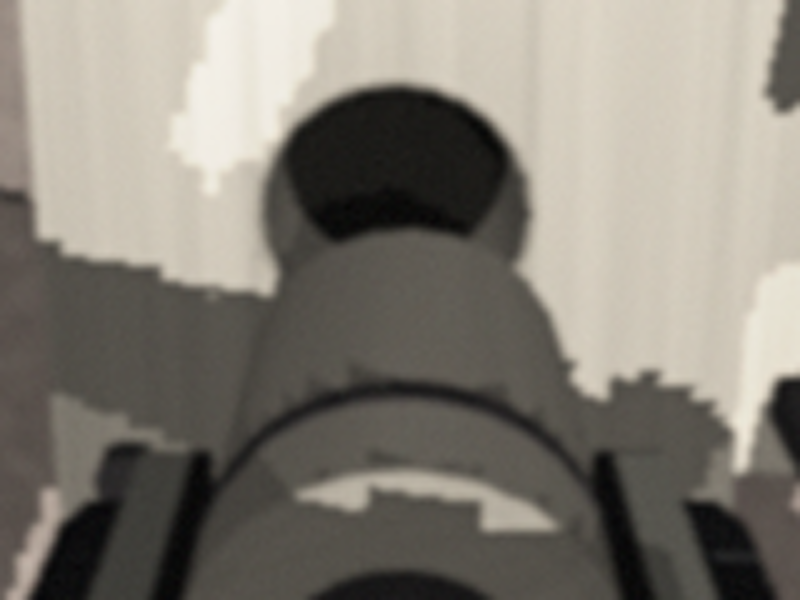

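Run:
```python
from h import *
np.set_printoptions(precision=2,suppress=True)
c=np.load("w6.npz")
x=np.array([.989,.147]);y=np.array([-.147,.989])
# rim with bevel radius 21.5 (outer edge)
def rim(b,r,z=60):
    P=np.array([proj(c,[*(b+r*(np.cos(a)*x+np.sin(a)*y)),z]) for a in np.linspace(0,6.28,200)])
    return P.min(0),P.max(0)
for b in ([523.5,-8.5],[524,-9.5]): 
    for r in (20.5,21.5): print(b,r,rim(np.array(b),r))
p=np.array([525.7,-16.2])
# foot disc front/top edge of cartridge: foot z=101.3 radius 17.5
for e in (-1,0,1,2): print("foot",e,rim(p+e*y,17.5,101.3))
```

```text
[523.5, -8.5] 20.5 (array([292.29, 183.11]), array([345.78, 234.01]))
[523.5, -8.5] 21.5 (array([290.98, 181.8 ]), array([347.09, 235.19]))
[524, -9.5] 20.5 (array([292.78, 184.5 ]), array([346.2 , 235.26]))
[524, -9.5] 21.5 (array([291.48, 183.19]), array([347.51, 236.43]))
foot -1 (array([293.44, 216.58]), array([347.56, 266.27]))
foot 0 (array([293.39, 215.08]), array([347.6 , 264.93]))
foot 1 (array([293.35, 213.57]), array([347.64, 263.58]))
foot 2 (array([293.3 , 212.06]), array([347.67, 262.22]))
```

```bash
python3 -m pendant '[[0,0,0,0,0.63,-0.09,0.3],[0,0,0,1,0.63,-0.09,0.3],[0,0,0,2,0.63,-0.09,0.3],[0,0,0,3,0.63,-0.09,0.3],[0,0,0,3.6,0.63,-0.09,0.3]]';python3 - <<'E'
from h import *
delta([523.5,-10,65])
c=vision.calibration("wrist")
im=vision.capture('wrist')[:,:,::-1]; cv2.imwrite('pics/w7.png',im)
cv2.imwrite("pics/w7c.png",cv2.resize(im[165:285,240:400],None,fx=5,fy=5,interpolation=cv2.INTER_CUBIC))
E
```

```text
time_s: 6.18
eef_pos: [523.7, -10.1, 103.3]
ee_rot: [0.705, -0.051, 0.706, 0.051]
force: [0.9, 0.9, -2.6]
grip_width: 0.45
t 6.17 tcp [523.7 -10.1 103.3] tool x [-0.001  0.    -1.   ] jaw [ 0.99   0.144 -0.001] F [ 0.9  0.9 -2.6] -> cm [ 3.83  0.01 -0.02]
```

View pics/w7c.png

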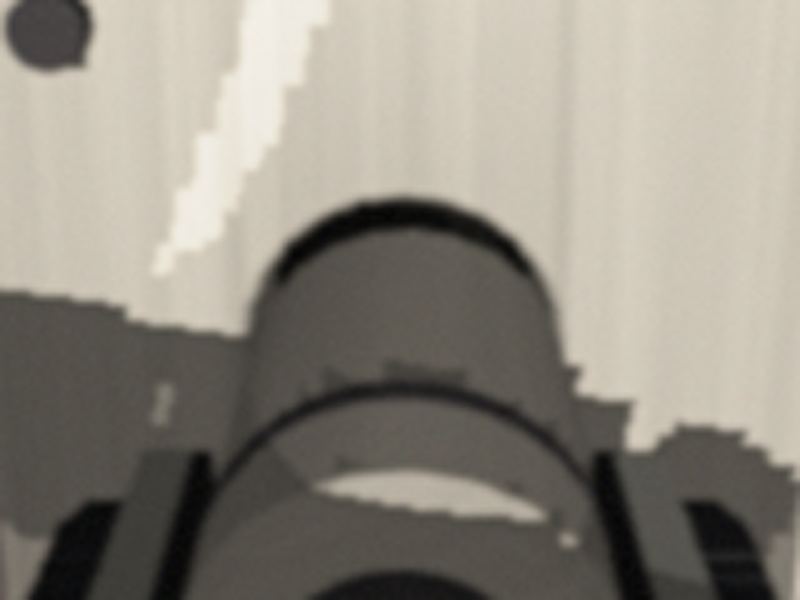

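```bash
python3 -m pendant '[[0,0,0,0.3,0,0,0.3],[0,0,0,0.6,0,0,0.3],[0,0,0,0.9,0,0,0.3],[0,0,0,1.2,0,0,0.3],[0,0,0,1.4,0,0,0.3]]'
```

```text
time_s: 6.85
eef_pos: [523.6, -9.9, 90.0]
ee_rot: [0.705, -0.051, 0.706, 0.051]
force: [-3.4, 1.2, -2.3]
grip_width: 0.452
```

```bash
python3 -m pendant '[[0,0,0,0.3,0,-0.03,0.3],[0,0,0,0.7,0,-0.03,0.3],[0,0,0,1.1,0,-0.03,0.3],[0,0,0,1.5,0,-0.03,0.3],[0,0,0,1.8,0,-0.03,0.3]]'
```

```text
time_s: 7.48
eef_pos: [523.5, -10.0, 71.9]
ee_rot: [0.705, -0.051, 0.705, 0.051]
force: [-3.5, 2.3, -0.8]
grip_width: 0.453
```

```bash
python3 -m pendant '[[0,0,0,0.1,0,-0.02,0.3],[0,0,0,0.2,0.02,-0.02,0.3],[0,0,0,0.3,0.02,-0.02,0.3],[0,0,0,0.4,0.02,-0.02,0.3],[0,0,0,0.5,0.02,-0.02,0.3]]';python3 -m pendant '[[0,0,0,0.05,0,0,0.3],[0,0,0,0.1,0,0,0.3],[0,0,0,0.1,0,0,0.3],[0,0,0,0.1,0,0,0.3],[0,0,0,0.1,0,0,0.3]]'
```

```text
time_s: 8.1
eef_pos: [523.5, -9.9, 67.2]
ee_rot: [0.705, -0.051, 0.705, 0.051]
force: [-1.8, 1.1, -1.0]
grip_width: 0.455
time_s: 8.72
eef_pos: [523.5, -9.9, 66.3]
ee_rot: [0.705, -0.051, 0.705, 0.051]
force: [-1.7, 1.0, -3.8]
grip_width: 0.45
```

```bash
python3 -m pendant '[[0,0,0,0.04,0,0,0.3],[0,0,0,0.07,0,0,0.3],[0,0,0,0.07,0,0,0.3],[0,0,0,0.07,0,0,0.3],[0,0,0,0.07,0,0,0.3]]';python3 -m pendant '[[0,0,0,0.04,0,0,0.3],[0,0,0,0.07,0,0,0.3],[0,0,0,0.07,0,0,0.3],[0,0,0,0.07,0,0,0.3],[0,0,0,0.07,0,0,0.3]]'
```

```text
time_s: 9.35
eef_pos: [523.5, -9.9, 65.6]
ee_rot: [0.705, -0.051, 0.705, 0.051]
force: [-2.6, 1.1, -2.9]
grip_width: 0.449
time_s: 9.98
eef_pos: [523.5, -9.9, 64.9]
ee_rot: [0.705, -0.051, 0.705, 0.051]
force: [-1.5, 1.2, -2.9]
grip_width: 0.458
```

```bash
for i in 1 ; do python3 -m pendant '[[0,0,0,0.03,0,0,0.3],[0,0,0,0.06,0,0,0.3],[0,0,0,0.06,0,0,0.3],[0,0,0,0.06,0,0,0.3],[0,0,0,0.06,0,0,0.3]]'; done; python3 -c "
from h import *
im=vision.capture('wrist')[:,:,::-1]; cv2.imwrite('pics/w8.png',im)
for n in ('top','scene'): cv2.imwrite(f'pics/{n}8.png',vision.capture(n)[:,:,::-1])
"
```

```text
time_s: 10.6
eef_pos: [523.6, -9.9, 64.8]
ee_rot: [0.705, -0.051, 0.705, 0.051]
force: [-4.4, -0.0, 5.0]
grip_width: 0.452
```

View pics/w8.png

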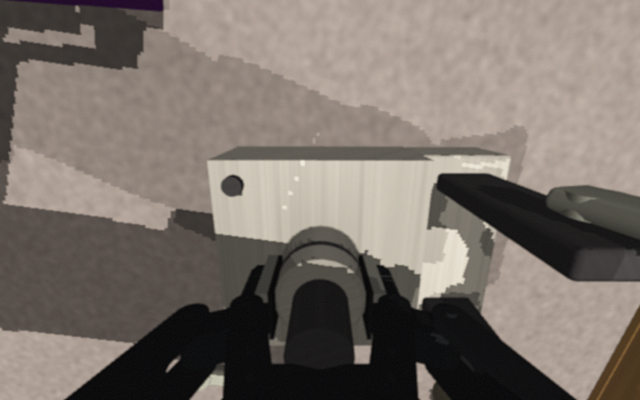

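```bash
python3 -m pendant '[[0,0,0,-0.03,0,0,0.3],[0,0,0,-0.03,0,0,0.55],[0,0,0,-0.03,0,0,0.75],[0,0,0,-0.03,0,0,0.75],[0,0,0,-0.03,0,0,0.75]]'; python3 -m pendant '[[0,0,0,-0.03,0,0,0.8],[0,0,0,-1,0,0,0.8],[0,0,0,-4,0,0,0.8],[0,0,0,-7,0,0,0.8],[0,0,0,-11,0,0,0.8]]';  python3 -c "
from h import *
im=vision.capture('wrist')[:,:,::-1]; cv2.imwrite('pics/w9.png',im)
c=vision.calibration('wrist');np.savez('w9.npz',K=c['K'],extrinsics=c['extrinsics'])
for n in ('top','scene'): cv2.imwrite(f'pics/{n}9.png',vision.capture(n)[:,:,::-1])
"
```

```text
time_s: 11.38
eef_pos: [523.6, -10.0, 64.6]
ee_rot: [0.705, -0.051, 0.705, 0.051]
force: [-0.4, -0.7, 0.4]
grip_width: 0.749
time_s: 12.0
eef_pos: [523.1, -9.8, 175.9]
ee_rot: [0.705, -0.051, 0.705, 0.051]
force: [0.3, -0.2, 0.1]
grip_width: 0.796
```

View pics/w9.png

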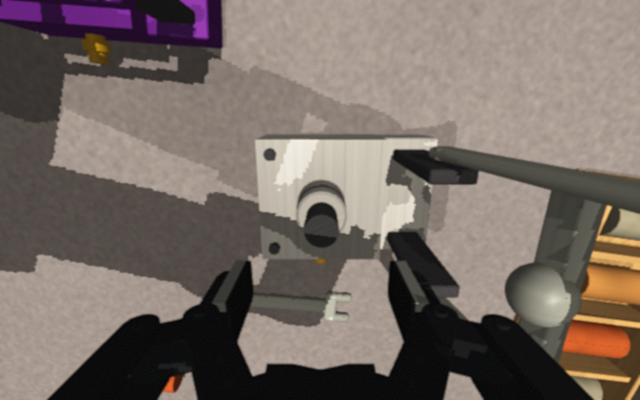

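View pics/scene9.png

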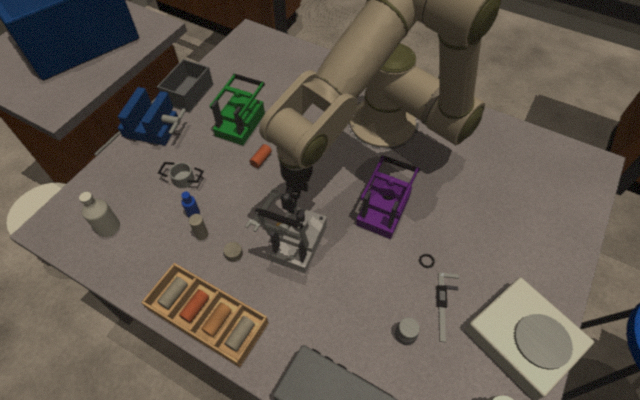

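Run:
```python
from h import *
np.set_printoptions(precision=1,suppress=True)
im=cv2.imread("pics/w9.png");cv2.imwrite("pics/w9c.png",cv2.resize(im[130:270,230:500],None,fx=2.9,fy=2.9,interpolation=cv2.INTER_CUBIC))
c=np.load("w9.npz")
print(proj(c,[523.5,-8.5,126]),proj(c,[523.5,-8.5,96]))
delta([670,13,312]);delta([670,13,252])
```

```text
[317.5 228. ] [317.5 213.9]
t 12.15 tcp [524.3 -10.1 176.8] tool x [ 0. -0. -1.] jaw [1.  0.1 0. ] F [-0.  -0.1 -0.6] -> cm [-13.5   0.1  14.8]
t 12.15 tcp [524.3 -10.1 176.8] tool x [ 0. -0. -1.] jaw [1.  0.1 0. ] F [-0.  -0.1 -0.6] -> cm [-7.5  0.2 14.8]
```

View pics/w9c.png

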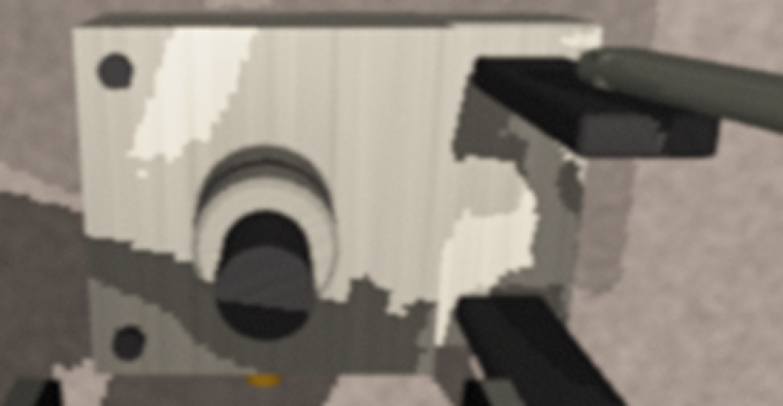

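```bash
python3 -m pendant '[[0,0,0,-5,0,0,0],[0,0,0,-10,0,0,0],[0,0,0,-13.7,0,2,0],[0,0,0,-13.7,0,6,0],[0,0,0,-13.7,0.1,11,0]]';python3 -m pendant '[[0,0,0,0,0,3.5,0],[0,0,0,0,0,3.8,0],[0,0,0,0,0,3.8,0],[0,0,0,0,0,3.8,0],[0,0,0,0,0,3.8,0]]';python3 - <<'E'
from h import *
delta([672,13,252])
cv2.imwrite('pics/w10.png',vision.capture('wrist')[:,:,::-1])
cv2.imwrite('pics/top10.png',vision.capture('top')[:,:,::-1]);cv2.imwrite('pics/scene10.png',vision.capture('scene')[:,:,::-1])
a=cv2.imread("pics/scene10.png")[120:270,200:390];cv2.imwrite("pics/s10c.png",cv2.resize(a,None,fx=4,fy=4,interpolation=cv2.INTER_CUBIC))
E
```

```text
time_s: 12.78
eef_pos: [633.1, 7.0, 311.5]
ee_rot: [0.705, -0.051, 0.705, 0.051]
force: [1.0, -0.1, 0.1]
grip_width: -0.002
time_s: 13.4
eef_pos: [669.3, 12.3, 312.3]
ee_rot: [0.706, -0.051, 0.705, 0.051]
force: [0.2, -0.1, -0.5]
grip_width: 0.001
t 13.4 tcp [669.3  12.3 312.3] tool x [ 0.001 -0.    -1.   ] jaw [0.99  0.144 0.001] F [ 0.2 -0.1 -0.5] -> cm [6.03 0.03 0.28]
```

View pics/w10.png

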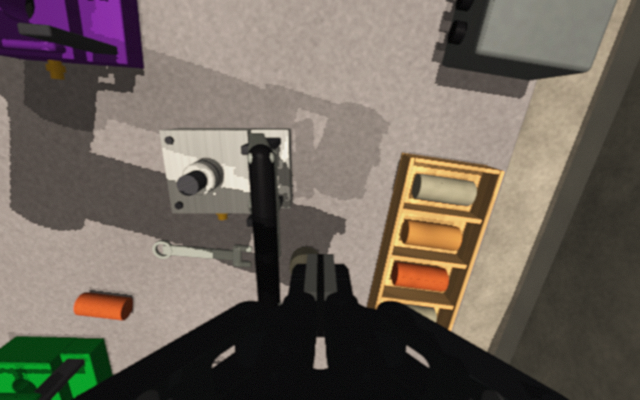

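View pics/s10c.png

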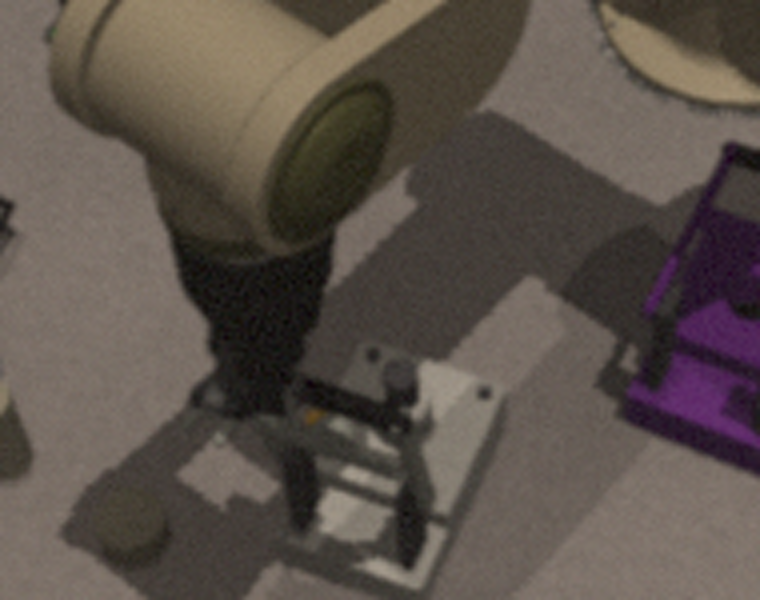

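```bash
python3 -m pendant '[[0,0,0,1.5,0,0.2,0],[0,0,0,3,0,0.2,0],[0,0,0,4.5,0,0.2,0],[0,0,0,5.6,0,0.2,0],[0,0,0,6,0,0.2,0]]';python3 - <<'E'
from h import *
cv2.imwrite('pics/w11.png',vision.capture('wrist')[:,:,::-1])
a=vision.capture('scene')[120:270,200:390,::-1];cv2.imwrite("pics/s11c.png",cv2.resize(a,None,fx=4,fy=4,interpolation=cv2.INTER_CUBIC))
E
```

```text
time_s: 14.18
eef_pos: [671.6, 12.8, 250.7]
ee_rot: [0.705, -0.051, 0.706, 0.051]
force: [-0.5, 0.3, 0.7]
grip_width: -0.003
```

View pics/w11.png

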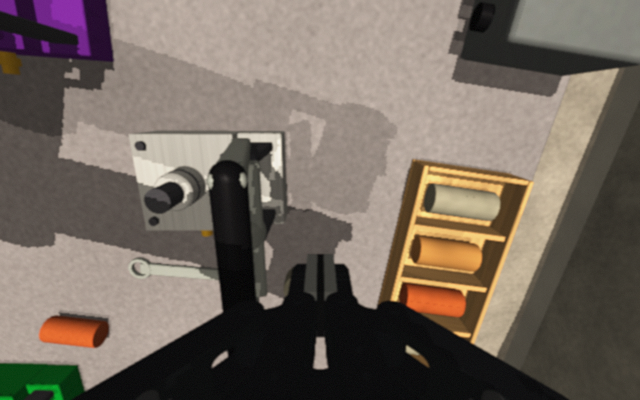

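View pics/s11c.png

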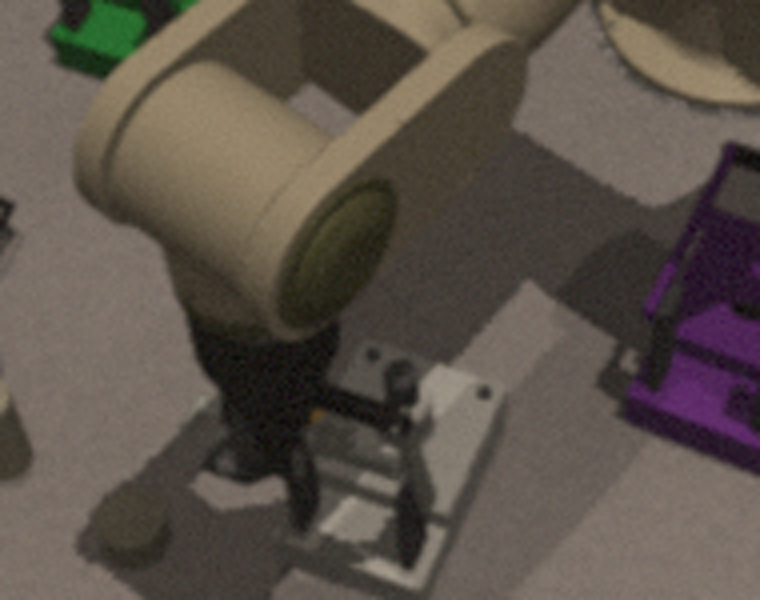

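```bash
python3 -m pendant '[[0,0,0,0,0,-1.5,0],[0,0,0,0,0,-2.7,0],[0,0,0,0,0,-3.9,0],[0,0,0,0,0,-5.1,0],[0,0,0,0,0,-6.3,0]]';python3 - <<'E'
from h import *
a=vision.capture('scene')[120:270,200:390,::-1];cv2.imwrite("pics/s12c.png",cv2.resize(a,None,fx=4,fy=4,interpolation=cv2.INTER_CUBIC))
delta([671.6,12.8,250.7])
E
```

```text
time_s: 14.9
eef_pos: [609.9, 3.6, 253.1]
ee_rot: [0.707, -0.051, 0.704, 0.051]
force: [2.5, 1.0, 1.7]
grip_width: -0.0
t 14.95 tcp [608.8   3.5 253.1] tool x [ 0.003 -0.    -1.   ] jaw [0.989 0.145 0.003] F [-0.2 -0.3  0.3] -> cm [0.25 0.01 6.35]
```

View pics/s12c.png

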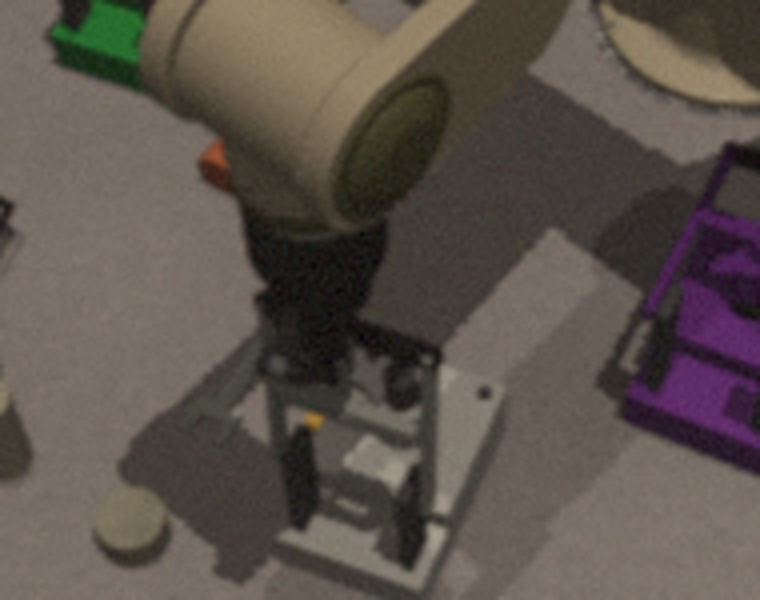

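```bash
python3 -m pendant '[[0,0,0,0,0,-1.4,0],[0,0,0,0.2,0,-2.8,0],[0,0,0,0.6,0,-4.2,0],[0,0,0,1.1,0,-5.4,0],[0,0,0,1.6,0,-6.3,0]]';python3 - <<'E'
from h import *
delta([602.5,3.2,122])
E
```

```text
time_s: 15.58
eef_pos: [547.3, -5.5, 236.1]
ee_rot: [0.706, -0.051, 0.705, 0.051]
force: [2.6, 0.6, 1.2]
grip_width: -0.003
t 15.57 tcp [547.3  -5.5 236.1] tool x [ 0.002 -0.    -1.   ] jaw [0.99  0.145 0.002] F [2.6 0.6 1.2] -> cm [11.42  0.07  5.57]
```

```bash
python3 -m pendant '[[0,0,0,0.4,0,-1,0],[0,0,0,1.1,0,-2,0],[0,0,0,1.9,0,-3,0],[0,0,0,2.7,0,-3.8,0],[0,0,0,3.3,0,-4.4,0]]';python3 - <<'E'
from h import *
delta([602.5,3.2,122])
cv2.imwrite('pics/w13.png',vision.capture('wrist')[:,:,::-1])
a=vision.capture('scene')[120:270,200:390,::-1];cv2.imwrite("pics/s13c.png",cv2.resize(a,None,fx=4,fy=4,interpolation=cv2.INTER_CUBIC))
E
```

```text
time_s: 16.2
eef_pos: [503.8, -11.9, 202.3]
ee_rot: [0.706, -0.051, 0.705, 0.051]
force: [6.0, 1.0, -1.5]
grip_width: 0.001
t 16.2 tcp [503.8 -11.9 202.3] tool x [ 0.002  0.    -1.   ] jaw [0.99  0.144 0.002] F [ 6.   1.  -1.5] -> cm [8.05 0.07 9.97]
```

View pics/s13c.png

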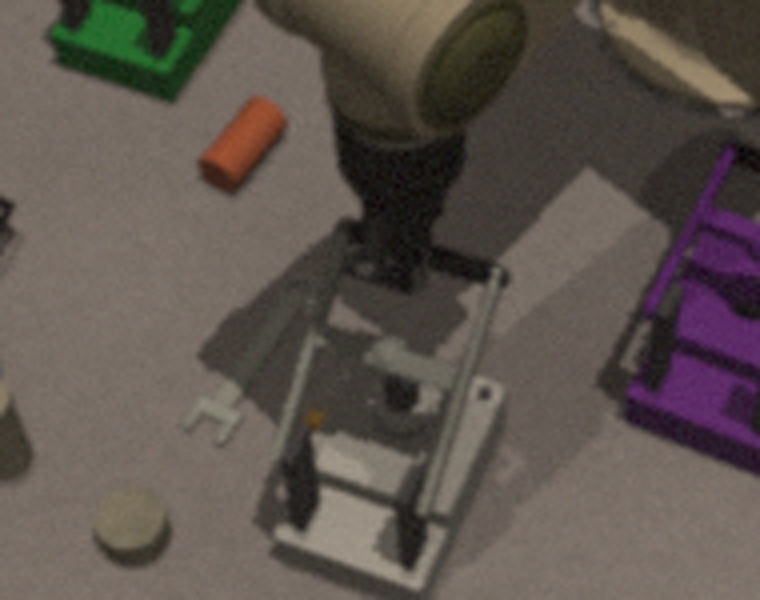

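View pics/w13.png

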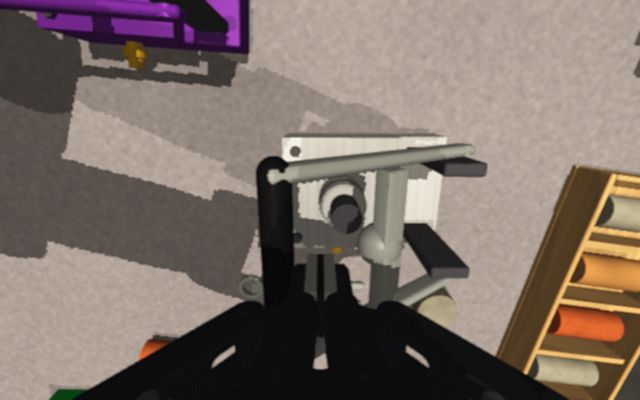

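```bash
python3 -m pendant '[[0,0,0,0,0,0.4,0],[0,0,0,-2,0,0.4,0],[0,0,0,-4,0,0.4,0],[0,0,0,-4.2,0,-1,0],[0,0,0,-4.2,0,-1.7,0]]';python3 - <<'E'
from h import *
delta([602.5,3.2,122])
cv2.imwrite('pics/w14.png',vision.capture('wrist')[:,:,::-1])
c=vision.calibration('wrist');np.savez('w14.npz',K=c['K'],extrinsics=c['extrinsics'])
E
```

```text
time_s: 16.92
eef_pos: [485.6, -14.3, 244.1]
ee_rot: [0.705, -0.051, 0.706, 0.051]
force: [0.0, 0.3, 0.1]
grip_width: -0.003
t 16.93 tcp [485.6 -14.3 244.1] tool x [-0.001  0.    -1.   ] jaw [ 0.99   0.144 -0.001] F [0.  0.3 0.1] -> cm [12.2   0.04 11.84]
```

View pics/w14.png

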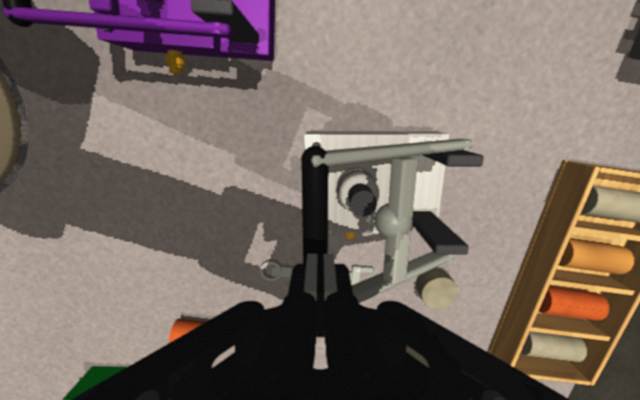

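```bash
python3 -m pendant '[[0,0,0,1.5,0,-0.3,0],[0,0,0,2.6,0,-0.5,0],[0,0,0,3.3,0,-0.8,0],[0,0,0,4,0,-1.1,0],[0,0,0,4.6,0,-1.5,0]]';python3 - <<'E'
from h import *
delta([602.5,3.2,122])
cv2.imwrite('pics/w15.png',vision.capture('wrist')[:,:,::-1])
E
```

```text
time_s: 17.6
eef_pos: [471.9, -16.5, 198.3]
ee_rot: [0.706, -0.051, 0.705, 0.051]
force: [-0.2, -0.3, 2.0]
grip_width: -0.002
t 17.6 tcp [471.9 -16.5 198.3] tool x [ 0.001 -0.    -1.   ] jaw [0.99  0.144 0.001] F [-0.2 -0.3  2. ] -> cm [ 7.64  0.06 13.2 ]
```

View pics/w15.png

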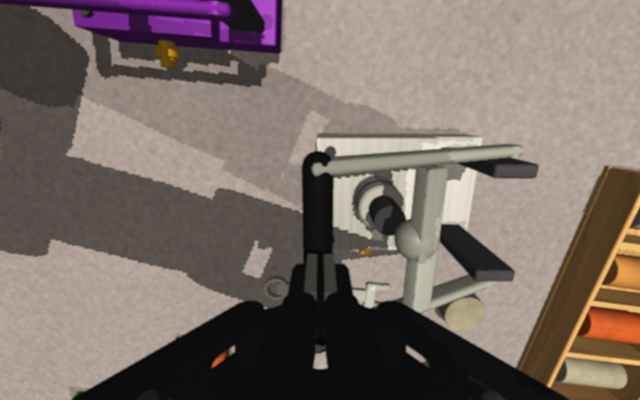

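```bash
python3 -m pendant '[[0,0,0,0.7,0,-0.4,0],[0,0,0,1.4,0,-0.75,0],[0,0,0,2,0,-1.0,0],[0,0,0,2.5,0,-1.25,0],[0,0,0,2.9,0,-1.35,0]]';python3 - <<'E'
from h import *
delta([602.5,3.2,122])
cv2.imwrite('pics/w16.png',vision.capture('wrist')[:,:,::-1])
E
```

```text
time_s: 18.27
eef_pos: [458.2, -18.5, 169.3]
ee_rot: [0.705, -0.051, 0.706, 0.051]
force: [-1.1, -0.9, 2.9]
grip_width: -0.008
t 18.27 tcp [458.2 -18.5 169.3] tool x [-0.001 -0.    -1.   ] jaw [ 0.99   0.145 -0.001] F [-1.1 -0.9  2.9] -> cm [ 4.72  0.06 14.6 ]
```

View pics/w16.png

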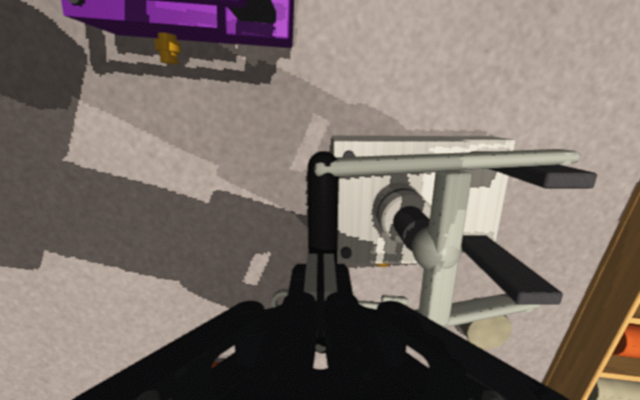

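```bash
python3 -m pendant '[[0,0,0,0.1,0,0,0],[0,0,0,0.2,0,0,0],[0,0,0,0.3,0,0,0],[0,0,0,0.4,0,0,0],[0,0,0,0.5,0,0,0]]'; python3 -m pendant '[[0,0,0,0.1,0,0,0],[0,0,0,0.2,0,0,0],[0,0,0,0.3,0,-0.05,0],[0,0,0,0.4,0,-0.05,0],[0,0,0,0.4,0,-0.05,0]]'
```

```text
time_s: 18.95
eef_pos: [458.5, -18.4, 164.5]
ee_rot: [0.705, -0.051, 0.705, 0.051]
force: [-0.4, -0.2, 2.4]
grip_width: -0.002
time_s: 19.58
eef_pos: [458.0, -18.5, 160.5]
ee_rot: [0.705, -0.051, 0.705, 0.051]
force: [-1.2, 1.0, 0.4]
grip_width: 0.0
```

```bash
python3 -m pendant '[[0,0,0,0.05,0,0,0],[0,0,0,0.1,0,0,0],[0,0,0,0.15,0,0,0],[0,0,0,0.2,0,0,0],[0,0,0,0.25,0,0,0]]'; python3 -m pendant '[[0,0,0,0.05,0,0,0],[0,0,0,0.1,0,0,0],[0,0,0,0.15,0,0,0],[0,0,0,0.2,0,0,0],[0,0,0,0.25,0,-0.03,0]]'
```

```text
time_s: 20.2
eef_pos: [457.7, -18.5, 158.5]
ee_rot: [0.705, -0.051, 0.705, 0.051]
force: [-5.8, -1.6, 8.6]
grip_width: 0.004
time_s: 20.82
eef_pos: [457.4, -18.6, 156.0]
ee_rot: [0.705, -0.051, 0.705, 0.051]
force: [-4.9, 0.7, 8.8]
grip_width: 0.004
```

```bash
python3 -m pendant '[[0,0,0,0.08,0,-0.03,0],[0,0,0,0.16,0,-0.05,0],[0,0,0,0.24,0,-0.07,0],[0,0,0,0.32,0,-0.08,0],[0,0,0,0.4,0,-0.1,0]]'; python3 -m pendant '[[0,0,0,0.08,0,-0.02,0],[0,0,0,0.16,0,-0.03,0],[0,0,0,0.24,0,-0.04,0],[0,0,0,0.32,0,-0.05,0],[0,0,0,0.4,0,-0.06,0]]'; python3 -c "
from h import *
cv2.imwrite('pics/w17.png',vision.capture('wrist')[:,:,::-1])"
```

```text
time_s: 21.45
eef_pos: [456.5, -18.7, 152.0]
ee_rot: [0.705, -0.051, 0.705, 0.051]
force: [-5.0, -0.1, 8.7]
grip_width: 0.001
time_s: 22.08
eef_pos: [455.8, -18.8, 147.9]
ee_rot: [0.705, -0.051, 0.705, 0.051]
force: [-3.0, -0.7, 8.0]
grip_width: -0.003
```

View pics/w17.png

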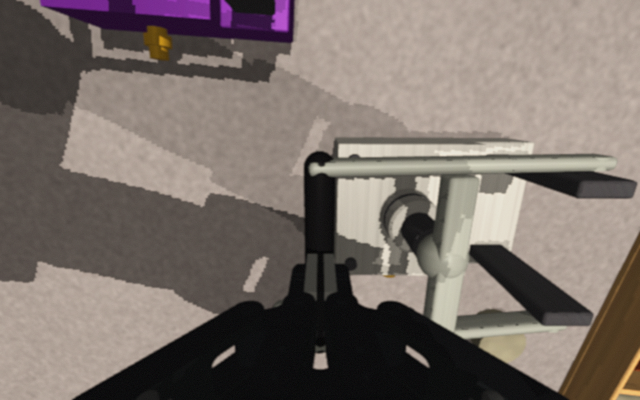

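```bash
python3 -m pendant '[[0,0,0,0.07,0,-0.01,0],[0,0,0,0.14,0,-0.02,0],[0,0,0,0.21,0,-0.03,0],[0,0,0,0.28,0,-0.04,0],[0,0,0,0.35,0,-0.05,0]]'; python3 -m pendant '[[0,0,0,0.05,0,-0.01,0],[0,0,0,0.1,0,-0.01,0],[0,0,0,0.15,0,-0.02,0],[0,0,0,0.2,0,-0.02,0],[0,0,0,0.2,0,-0.02,0]]'
```

```text
time_s: 22.75
eef_pos: [455.4, -18.9, 144.4]
ee_rot: [0.705, -0.051, 0.705, 0.051]
force: [-5.1, 0.3, 7.7]
grip_width: -0.002
time_s: 23.38
eef_pos: [455.1, -18.9, 142.4]
ee_rot: [0.705, -0.051, 0.706, 0.051]
force: [-5.5, -0.1, 6.7]
grip_width: 0.001
```

```bash
python3 -m pendant '[[0,0,0,0.03,0,0,0],[0,0,0,0.06,0,0,0],[0,0,0,0.09,0,-0.01,0],[0,0,0,0.12,0,-0.01,0],[0,0,0,0.15,0,-0.01,0]]'
```

```text
time_s: 24.0
eef_pos: [454.9, -18.9, 140.9]
ee_rot: [0.705, -0.051, 0.706, 0.051]
force: [-6.2, -0.4, 8.2]
grip_width: -0.002
```

```bash
python3 -m pendant '[[0,0,0,0.02,0,-0.02,0],[0,0,0,0.04,0,-0.03,0],[0,0,0,0.06,0,-0.03,0],[0,0,0,0.08,0,-0.03,0],[0,0,0,0.08,0,-0.03,0]]'
```

```text
time_s: 24.62
eef_pos: [454.8, -19.0, 140.2]
ee_rot: [0.705, -0.051, 0.705, 0.051]
force: [-4.7, 0.2, 8.2]
grip_width: -0.001
```

```bash
python3 -m pendant '[[0,0,0,0.02,0,0,0],[0,0,0,0.04,0,-0.01,0],[0,0,0,0.06,0,-0.01,0],[0,0,0,0.08,0,-0.01,0],[0,0,0,0.08,0,-0.01,0]]'
```

```text
time_s: 25.25
eef_pos: [454.7, -19.0, 139.3]
ee_rot: [0.705, -0.051, 0.705, 0.051]
force: [-5.2, -0.7, 8.5]
grip_width: 0.004
```

```bash
python3 -m pendant '[[0,0,0,0.02,0,0,0],[0,0,0,0.04,0,0,0],[0,0,0,0.06,0,0,0],[0,0,0,0.08,0,0,0],[0,0,0,0.08,0,0,0]]'
```

```text
time_s: 25.88
eef_pos: [454.6, -19.0, 138.5]
ee_rot: [0.705, -0.051, 0.706, 0.051]
force: [-6.0, -0.1, 7.9]
grip_width: -0.003
```

```bash
python3 -m pendant '[[0,0,0,0.02,0,0,0],[0,0,0,0.04,0,-0.01,0],[0,0,0,0.06,0,-0.02,0],[0,0,0,0.08,0,-0.02,0],[0,0,0,0.08,0,-0.02,0]]'
```

```text
time_s: 26.5
eef_pos: [454.5, -19.0, 137.8]
ee_rot: [0.705, -0.051, 0.705, 0.051]
force: [-4.8, -1.2, 7.9]
grip_width: -0.003
```

```bash
python3 -m pendant '[[0,0,0,0.02,0,0,0],[0,0,0,0.04,0,0,0],[0,0,0,0.06,0,0,0],[0,0,0,0.08,0,0,0],[0,0,0,0.08,0,0,0]]'
```

```text
time_s: 27.12
eef_pos: [454.4, -19.0, 137.0]
ee_rot: [0.705, -0.051, 0.706, 0.051]
force: [-5.7, -0.9, 8.6]
grip_width: 0.001
```

```bash
python3 -m pendant '[[0,0,0,0.02,0,0,0],[0,0,0,0.04,0,0,0],[0,0,0,0.06,0,0,0],[0,0,0,0.08,0,0,0],[0,0,0,0.08,0,0,0]]'
```

```text
time_s: 27.75
eef_pos: [454.4, -19.0, 136.1]
ee_rot: [0.705, -0.051, 0.706, 0.051]
force: [-6.2, -0.5, 9.1]
grip_width: 0.0
```

```bash
python3 -m pendant '[[0,0,0,0.02,0,-0.02,0],[0,0,0,0.04,0,-0.02,0],[0,0,0,0.06,0,-0.02,0],[0,0,0,0.08,0,-0.02,0],[0,0,0,0.08,0,-0.02,0]]'
```

```text
time_s: 28.38
eef_pos: [454.3, -19.0, 135.4]
ee_rot: [0.705, -0.051, 0.705, 0.051]
force: [-5.6, -0.3, 8.5]
grip_width: -0.002
```

```bash
python3 -m pendant '[[0,0,0,0.02,0,-0.02,0],[0,0,0,0.04,0,-0.02,0],[0,0,0,0.06,0,-0.02,0],[0,0,0,0.08,0,-0.02,0],[0,0,0,0.08,0,-0.02,0]]'
```

```text
time_s: 29.0
eef_pos: [454.2, -19.0, 134.7]
ee_rot: [0.705, -0.051, 0.705, 0.051]
force: [-4.1, -0.4, 9.6]
grip_width: -0.002
```

```bash
python3 -m pendant '[[0,0,0,0.02,0,0,0],[0,0,0,0.04,0,0,0],[0,0,0,0.06,0,0,0],[0,0,0,0.07,0,0,0],[0,0,0,0.07,0,0,0]]'
```

```text
time_s: 29.62
eef_pos: [454.1, -19.0, 134.0]
ee_rot: [0.705, -0.051, 0.705, 0.051]
force: [-5.4, -0.1, 8.3]
grip_width: 0.002
```

```bash
python3 -m pendant '[[0,0,0,0.02,0,0,0],[0,0,0,0.04,0,0,0],[0,0,0,0.06,0,0,0],[0,0,0,0.07,0,0,0],[0,0,0,0.07,0,0,0]]'
```

```text
time_s: 30.25
eef_pos: [454.1, -19.1, 133.3]
ee_rot: [0.705, -0.051, 0.705, 0.051]
force: [-6.0, -0.1, 10.3]
grip_width: -0.001
```

```bash
python3 -m pendant '[[0,0,0,0.02,0,0,0],[0,0,0,0.04,0,0,0],[0,0,0,0.05,0,0,0],[0,0,0,0.05,0,0,0],[0,0,0,0.05,0,0,0]]'
```

```text
time_s: 30.88
eef_pos: [454.1, -19.1, 132.9]
ee_rot: [0.705, -0.051, 0.705, 0.051]
force: [-6.4, -0.4, 9.9]
grip_width: -0.0
```

```bash
python3 -m pendant '[[0,0,0,0.02,0,-0.02,0],[0,0,0,0.04,0,-0.02,0],[0,0,0,0.06,0,-0.02,0],[0,0,0,0.06,0,-0.02,0],[0,0,0,0.06,0,-0.02,0]]'
```

```text
time_s: 31.5
eef_pos: [454.1, -19.1, 132.6]
ee_rot: [0.705, -0.051, 0.705, 0.051]
force: [-7.3, 1.3, 13.7]
grip_width: -0.001
```

```bash
python3 -m pendant '[[0,0,0,0,0,-0.02,0],[0,0,0,0,0,-0.05,0],[0,0,0,0,0,-0.05,0],[0,0,0,0,0,-0.05,0],[0,0,0,0,0,-0.05,0]]'; python3 -c "
from h import *
for i in range(3): print(np.round(sense()['force'],1),sense()['time_s'])"
```

```text
time_s: 32.12
eef_pos: [454.0, -19.1, 132.6]
ee_rot: [0.706, -0.051, 0.705, 0.051]
force: [-3.4, 1.4, 12.0]
grip_width: -0.002
[-3.4  1.4 12. ] 32.125
[-3.4  1.4 12. ] 32.125
[-3.4  1.4 12. ] 32.125
```

```bash
python3 -m pendant '[[0,0,0,0.01,0,-0.01,0],[0,0,0,0.02,0,-0.02,0],[0,0,0,0.02,0,-0.02,0],[0,0,0,0.02,0,-0.02,0],[0,0,0,0.02,0,-0.02,0]]'
```

```text
time_s: 32.75
eef_pos: [454.0, -19.1, 132.6]
ee_rot: [0.706, -0.051, 0.705, 0.051]
force: [-3.5, 2.0, 13.4]
grip_width: 0.001
```

```bash
python3 -m pendant '[[0,0,0,0.01,0,0,0],[0,0,0,0.02,0,0,0],[0,0,0,0.02,0,0,0],[0,0,0,0.02,0,0,0],[0,0,0,0.02,0,0,0]]'
```

```text
time_s: 33.38
eef_pos: [454.0, -19.1, 132.5]
ee_rot: [0.706, -0.051, 0.705, 0.051]
force: [-4.0, 1.8, 14.3]
grip_width: 0.001
```

```bash
python3 -m pendant '[[0,0,0,0.01,0,0,0],[0,0,0,0.01,0,0,0],[0,0,0,0.01,0,0,0],[0,0,0,0.01,0,0,0],[0,0,0,0.01,0,0,0]]'; python3 -m pendant '[[0,0,0,0,0,0,0],[0,0,0,0,0,0,0],[0,0,0,0,0,0,0],[0,0,0,0,0,0,0],[0,0,0,0,0,0,0]]';python3 -m pendant '[[0,0,0,0,0,0,0],[0,0,0,0,0,0,0],[0,0,0,0,0,0,0],[0,0,0,0,0,0,0],[0,0,0,0,0,0,0]]'
```

```text
time_s: 34.0
eef_pos: [454.0, -19.1, 132.5]
ee_rot: [0.706, -0.051, 0.705, 0.051]
force: [-4.8, 2.7, 14.9]
grip_width: 0.001
time_s: 34.62
eef_pos: [454.0, -19.1, 132.5]
ee_rot: [0.706, -0.051, 0.705, 0.051]
force: [-4.5, 1.8, 15.0]
grip_width: -0.0
time_s: 35.25
eef_pos: [454.0, -19.1, 132.4]
ee_rot: [0.706, -0.051, 0.705, 0.051]
force: [-4.6, 1.0, 15.0]
grip_width: -0.001
```

Held at 15 N for over a second. Now I back straight up and check.

```bash
python3 -m pendant '[[0,0,0,-0.2,0,0,0],[0,0,0,-1,0,0,0],[0,0,0,-4,0,0,0],[0,0,0,-8,0,0,0],[0,0,0,-12,0,0,0]]'; python3 -m pendant '[[0,0,0,0,0,-3,0],[0,0,0,0,0,-7,0],[0,0,0,0,0,-10,0],[0,0,0,0,0,-10,0],[0,0,0,0,0,-10,0]]'
python3 - <<'E'
from h import *
delta([0,0,0])
for n in ('wrist','top','scene'): cv2.imwrite(f'pics/{n}20.png',vision.capture(n)[:,:,::-1])
c=vision.calibration('wrist');np.savez('w20.npz',K=c['K'],extrinsics=c['extrinsics'])
a=cv2.imread('pics/scene20.png')[130:280,150:340];cv2.imwrite("pics/s20c.png",cv2.resize(a,None,fx=4,fy=4,interpolation=cv2.INTER_CUBIC))
E
```

```text
time_s: 35.88
eef_pos: [453.3, -19.1, 252.7]
ee_rot: [0.705, -0.051, 0.705, 0.051]
force: [0.4, -0.1, -0.6]
grip_width: 0.006
time_s: 36.5
eef_pos: [355.0, -33.7, 251.5]
ee_rot: [0.706, -0.051, 0.705, 0.051]
force: [0.1, 0.9, 1.0]
grip_width: 0.001
t 36.5 tcp [355.  -33.7 251.5] tool x [ 0.001 -0.    -1.   ] jaw [0.99  0.144 0.001] F [0.1 0.9 1. ] -> cm [ 25.12   8.47 -34.66]
```

View pics/s20c.png

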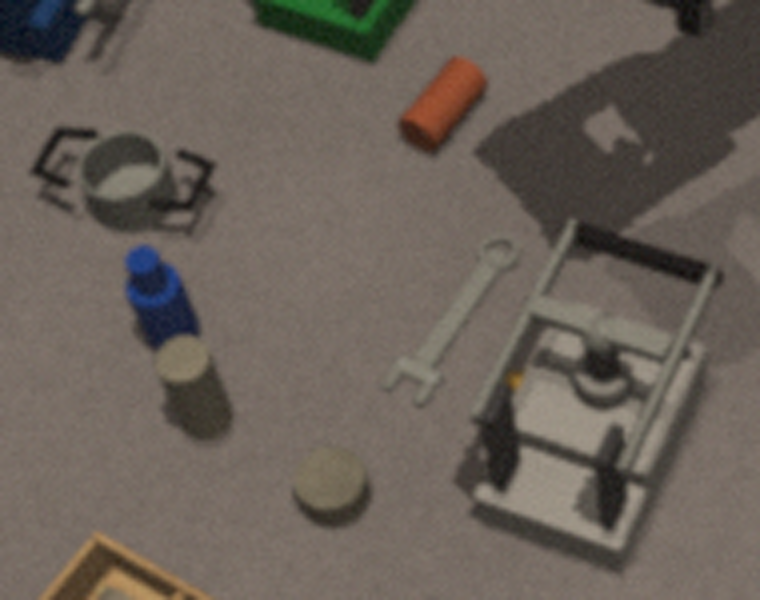

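View pics/wrist20.png

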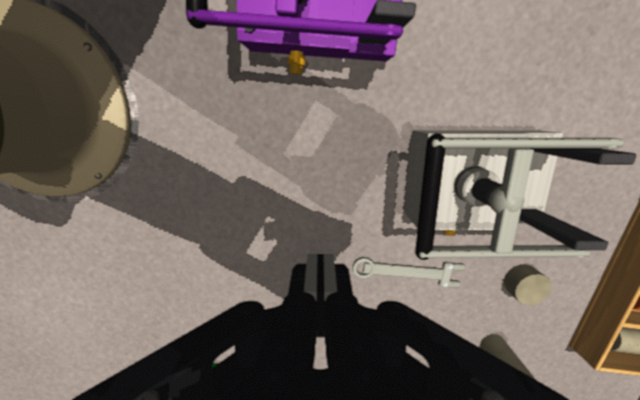

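View pics/top20.png

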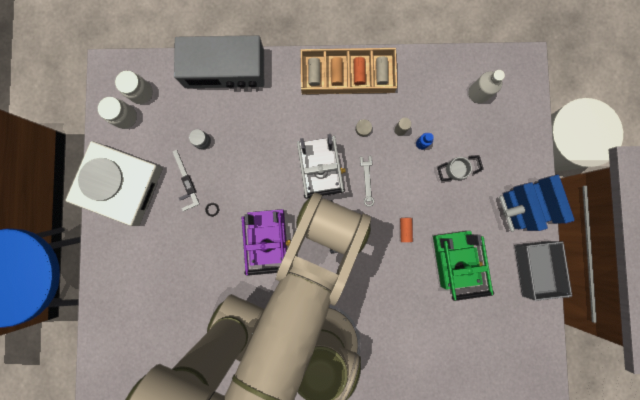

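```bash
python3 -c "
from h import *
print(job.finish_job())"
```

```text
the job is handed in; nothing more can be done
None
```

I stood the cartridge in the aluminium cell's bore, set it on the sealing ring, let go, and used the clamp bar to drive it home. I handed the job in at about 36.7 s; it returned no verdict.

- **Seating on the ring:** Contact came at the expected height, with the foot about 34 mm below the mouth. The push on the ring was about 8 N including the cartridge's weight, under the 14 N that moves it.
- **Driving it home:** The pad met the knob at about 0.2 rad above level, and the ring then slid under 7–10 N on the bar. The force rose sharply at about 0.02 rad above level. That is about 14 mm of ring travel, inside the 11–18 mm given.
- **Final push:** I held 15.0 N down on the bar for just over a second. The force readings, taken only at the end of each move, never passed about 16 N in total, including 4–7 N sideways from friction on the bar.
- **Last pictures:** The clamp lies level with its pad on the knob and the gripper is clear. The bystanders and look-alikes look to be where they started.
- **Disagreements:** The wrist camera put things 2–3 mm further out in x than the top camera. I corrected for this by viewing the bore directly. There was also a side force of about 3 N while the cartridge went in. That the cartridge is home rests on the force rise and the clamp angle; I did not measure its final height separately.

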